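Clear the pack-building plate and present the cell end cap bore-up

TASK

On this battery-pack bench, first put the two plastic offcuts from the black assembly plate into the blue scrap bin. Then pick up the red end cap, which lies on its side, find which end has the blind bore, turn it so that the bore points straight up ready for a cell, and finish holding it still in the gripper with its underside at least 12 cm above the plate. Do not put it down or let go, and do not push the other things on the bench about.

Things in the scene. Friction and masses are not known exactly. Their poses are not given: they have to be found in the camera images.
- cap: red plastic end cap, 50 mm long (x), 40 x 40 mm section (y, z), 50 to 120 g, lying loose on its side on the black plate at any yaw. Its +x end has a centred round blind bore, 22 mm across, 32 mm deep, along x; the -x end and the four sides are plain, so from above both ends look alike. Origin: centre of the side undermost at the start; z up, x out of the bore. Grip it across y (40 mm).
- cap_mouth (a point): centre of the mouth of the cap's bore: 25 mm along x and 20 mm along z from the cap's origin; axes as the cap's, x points out of the bore
- offcut_a: red plastic offcut, L-shaped in side view, loose on the black plate at any yaw: 40 mm (x) by 26 mm (y), 16 mm high, and 28 mm high over the 18 mm at its -x end; 30 g; origin at the centre of its underside, z up. Grip it across y.
- offcut_b: grey plastic offcut, loose on the black plate at any yaw: 34 mm (x) by 30 mm (y), 14 mm high, with a ridge along y in the middle, 16 mm wide, up to 26 mm high; 30 g; origin at the centre of its underside, z up. Grip it across y.
- bin: blue open-topped scrap bin, fixed on the table at the robot's left: 150 x 150 mm outside, walls 4 mm thick and 55 mm high; origin at the centre of its underside, z up, yawed at most 0.4 rad
- plate: black assembly plate fixed on the table, 355 mm (x) by 490 mm (y), 6 mm thick; origin at the centre of its underside, so its top is at height 6 mm
- pack_a: bystander: three green cells joined in a triangle, standing on the plate, 45 mm across, 69 mm high; origin at the centre of its underside
- pack_b: bystander: as pack_a
- strip: bystander: red ribbed holder strip lying beyond the plate, 50 x 150 x 22 mm, origin at the centre of its underside
- tape: bystander: amber tape roll lying flat, 90 mm across, 25 mm high, origin at the centre of its underside
- can: bystander: aerosol-like metal can with a yellow label, standing, 56 mm across, 170 mm high, origin at the centre of its underside
- scissors: bystander: scissors with yellow handles lying flat, about 175 mm long (blades towards x) by 96 mm, 11 mm high, origin near the inner end of the blades, at table height
Mind the look-alikes: they are no part of the job. There is more than one size of the offcut_b; the job needs the smaller.

How it is judged:
On the way, in this order (a step that is already met when the one before it is completed fails the run):
1. both offcuts lie in the scrap bin, let go (x of offcut_a in the frame of bin between -0.07 and 0.07 m and y of offcut_a in the frame of bin between -0.07 and 0.07 m and z of offcut_a in the frame of bin between -0.005 and 0.055 m and contact force between each of offcut_a, offcut_b and the fingers below 0.2 N and linear speed of each of offcut_a, offcut_b below 0.05 m/s and x of offcut_b in the frame of bin between -0.07 and 0.07 m and y of offcut_b in the frame of bin between -0.07 and 0.07 m and z of offcut_b in the frame of bin between -0.005 and 0.055 m), for 0.2 s.
2. the end cap is held bore-up, clear of the plate (height (world z) of cap_mouth above 0.17 m and angle between cap's own x axis and vertical below 0.26 rad and contact force between cap and the fingers above 1 N), for 0.2 s.
At the end, for the whole second after the job is handed in: Both offcuts lie inside the scrap bin, let go and at rest, below its rim; the cap is held by the fingers (more than 1 N), still, its bore axis within 0.26 rad of straight up, the bore's mouth more than 170 mm above the table, touching neither plate, bin nor bystanders (all of step 1 and all of step 2 and linear speed of cap below 0.03 m/s and angular speed of cap below 0.3 rad/s and contact force between cap and pack_a below 0.2 N and contact force between cap and pack_b below 0.2 N and contact force between cap and strip below 0.2 N and contact force between cap and tape below 0.2 N and contact force between cap and can below 0.2 N and contact force between cap and scissors below 0.2 N and contact force between cap and bin below 0.2 N and contact force between cap and plate below 0.2 N); the arm keeps its last pose, push and grip.
It fails at once if one of the other loose things on the bench (cell packs, strip, tape, can, scissors) is pushed more than 25 mm (distance of any of pack_a, pack_b, strip, tape, can, scissors from where it was at the start of the episode above 0.025 m).
It also fails if it takes over 72 s, if anything falls off the work surface, if the arm or the gripper's body presses on something with over 40 N, if the wrist force passes 120 N, or if a joint passes its speed limit or range.

ROBOT

A 6-joint arm with a two-finger parallel gripper is mounted at the origin on the work surface. World frame = base frame: x ahead of the robot, y to its left, z up, the work surface at z = 0. Lengths are in m, angles in rad, forces in N, time in s.
With the tool pointing down it reaches from about 0.225 to 0.725 m from the base axis. Payload 3.1 kg.
Tool frame: the origin (TCP) lies at the very end of the fingers, on their centre line; the grasp point (between the pads) lies tcp_to_grasp behind it (tcp_to_grasp is the distance from the TCP to the grasp point, in m); z points along the fingers, y is the line along which they close (so a half turn about z gives the same grasp; the last joint's range is limited). The gripper opens to 85 mm and grips with 20 to 120 N. Pads are 22 mm wide; open, the fingers measure 114 mm over their backs; the gripper's body (76 mm by 85 mm) begins 54 mm behind the grasp point. The pads swing forward as they close: fully open they stand 13 mm farther back than shut.
Start: joints at [-1.326, 0.048, 0.099, 1.622, 0, 1.443], TCP at [0.191, -0.489, 0.231] pointing down, gripper open.
Joint ranges: [-2.91, 2.91], [-0.99, 1.94], [-1.21, 1.42], [-2.12, 2.29], [-1.49, 1.47], [-3.14, 3.14]. Speed limits (rad/s): [2.79, 2.79, 3.14, 3.14, 3.14, 3.14].

INTERFACE

Orientations are given as a rotation vector (axis times angle).
In Python, from rig import * gives the robot as it stands.
- The arm moves only by the tool play_rows, never from a script. Its argument "steps" is a list of rows, each a list of 7 numbers: the turn, a rotation vector about the tool's x, y, z in rad, then the shift along the tool's x, y, z in m, then the closure, from 0 (fully open) to 1 (shut). A call has 1 to 12 rows; each row is the pose to reach, as a shift and turn from the pose commanded when the call began, along the tool's axes at that moment; what a row does not reach only later rows make up. A row lasts 1/12 s, in which the tool goes at most 41.7 mm and 7.16 degrees, less where a joint would pass 70% of its speed; a pose out of reach is approached as far as the arm can. A call with a gripper value outside its range is refused whole. The fingers move at their own pace and stop on an object; the grip force is fixed at half the most. Time passes only in rows, so rows that repeat a pose let the fingers close. It gives the time, the measured TCP pose, the force, the opening and the grip force at its end, in the units of the state.
- observe(): the state, without advancing time (a new reading comes with each control period).
- grab_frame(name): name is "scene" or "side" or "wrist"; returns (picture, depth): 400x640x3 uint8, blue, green, red; 400x640 float32, m along the optical axis (not along the pixel's ray), 0 where there is no reading.
- camera_model(name): a dict with "fovy" (degrees; the focal length in pixels is half the picture's height over the tangent of half this angle, whatever the lens; pixels are square), "cx", "cy" (the principal point, pixels), "distortion" ([k1, k2, p1, p2, k3] as OpenCV has them; the pictures are not rectified), "position" and "attitude" of the camera in the world; the wrist camera has in their place "tool_from_camera" (4x4, takes a point from camera to tool coordinates, whose origin is the TCP and whose axes are the flange's). Camera axes: x right, y up, looking along -z (the intrinsics and any distortion apply to the point x, -y, -z); pixel columns grow to the right and rows downward; lengths in m; the calibration is good to about 2 mm. A picture is of the moment at which its call begins: read the wrist's pose just before it. camera_model takes no time and is no camera call.
- finish_job(): hands the job in; it is judged then, once.
Trained networks look in the newest picture that a camera, given by its name, has taken for a name from the list of things; names that differ only in an ending like _2 or _b are one class to them, and where a whole thing is asked for, a point or a joint stands for the part that bears it (a point fixed in the world has none). Each returns a list of dicts, best first, with "score" (0 to 1); they miss things now and then, are a little off and sometimes report something else, mostly with a low value. They report only what shows in the picture. A call takes as long as a camera call. They do not tell look-alikes from the thing itself.
- regions_of(camera, name): "region" (400x640 bool, what is visible of it) and "location" ([column, row] in pixels, amid what is visible of it).
- tip_of(camera, name): "location" ([column, row] in pixels: a listed point, or the origin of a listed thing).
The state is a dict: "clock": time; "q": joint angles; "joint_vel": joint speeds; "joint_torque": joint torques, N m; "position": TCP position; "tcp_rot": TCP orientation; "force": force on the tool from outside, world axes, zero at the start; "ft_torque": the same for the moment, N m; "gripper_width": opening from 0.0 (shut) to 1.0 (fully open); "gripper_force": force on a finger pad.
Only numpy, scipy, OpenCV 4.12 (cv2) and the standard library are available. Lean on these libraries where they do the work, as an engineer would, in place of code of your own. Each camera call takes 0.05 s, during which the arm holds its last target. There are 200 camera calls.

## Working session

There is one attempt and no reset: what is moved stays moved. The work goes in short steps, Python scripts to look and compute and a tool call to move; the robot and the scene stay as the last step left them, time stands still between calls to the robot, and variables do not carry over. Pictures are saved under pics/ and viewed, at most 10 in all, crops included, and the job is handed in when it is done.

Besides the shell and the picture viewer there is one more tool, called after "Emit:" by a JSON object that holds its "fn" and its "kwargs", one argument or row to a line. play_rows: Moves the arm, as the interface text tells. Its arguments: {"type":"object","properties":{"steps":{"type":"array","items":{"type":"array","items":{"type":"number"}}}},"required":["steps"]}

```bash
ls; mkdir -p pics; python3 - <<'E'
from rig import *
import cv2
s=observe();print({k:s[k] for k in('clock','position','tcp_rot','gripper_width')})
for n in('scene','side','wrist'):
    m=camera_model(n);print(n,m)
for n in('scene','side'):
    p,d=grab_frame(n);cv2.imwrite(f'pics/{n}0.png',p)
E
```

```text
pics
{'clock': 0.0, 'position': array([ 0.1910544 , -0.48834721,  0.23011569]), 'tcp_rot': array([-3.08490062e+00, -5.81828257e-01,  2.21314097e-04]), 'gripper_width': 1.0021121676993794}
scene {'fovy': 57.887617981047846, 'cx': 321.4225687970798, 'cy': 199.10196688249246, 'distortion': array([0.02740183, 0.        , 0.        , 0.        , 0.        ]), 'position': array([1.18758833, 0.07120213, 0.76012363]), 'attitude': array([0.48919108, 0.61999846, 1.75037419])}
side {'fovy': 54.386989184994896, 'cx': 323.88980723473645, 'cy': 197.40733089771433, 'distortion': array([0.02055608, 0.        , 0.        , 0.        , 0.        ]), 'position': array([0.48938674, 0.71075047, 0.73188563]), 'attitude': array([ 0.09558231, -1.25442641, -2.69667283])}
wrist {'fovy': 62.94164739126436, 'cx': 317.2757564743542, 'cy': 196.19162316562534, 'distortion': array([-0.0528609,  0.       ,  0.       ,  0.       ,  0.       ]), 'tool_from_camera': array([[-2.65399168e-04,  9.56452749e-01,  2.91887081e-01,
         7.33191472e-02],
       [ 9.99999959e-01,  2.23564901e-04,  1.76677546e-04,
         5.65878167e-04],
       [ 1.03728018e-04,  2.91887116e-01, -9.56452770e-01,
        -1.42160954e-01],
       [ 0.00000000e+00,  0.00000000e+00,  0.00000000e+00,
         1.00000000e+00]])}
```

View pics/scene0.png

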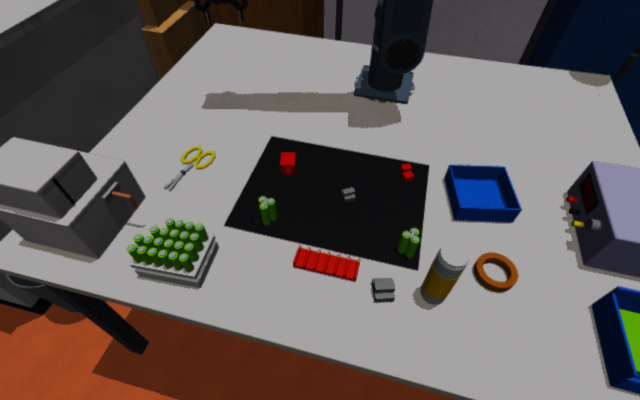

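View pics/side0.png

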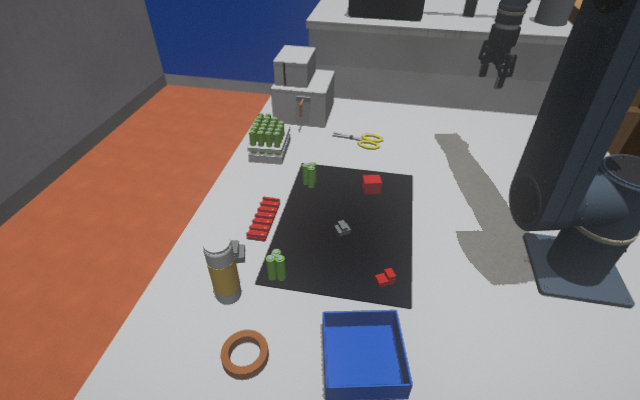

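```bash
python3 -c "
import rig;print([n for n in dir(rig) if n[0]!='_']); print(getattr(rig,'tcp_to_grasp',None))"
```

```text
['Unreachable', 'camera_model', 'finish_job', 'grab_frame', 'observe', 'regions_of', 'tcp_to_grasp', 'tip_of']
0.0187
```

Scene picture: red cap at (288,162), small grey offcut on the plate at (348,194), its larger look-alike off the plate at (383,289), red L offcut at (407,171), bin at (481,192), red strip at (327,263). The side view shows the same: cap (372,184), grey offcut (343,228), red L (386,277), bin (364,352). What could be confused:
- **Red:** cap, L offcut and strip. Choose by shape and place on the plate.
- **Grey:** small at (348,194) versus big at (383,289). Choose the one on the plate.

```bash
cat > h.py <<'E'
from rig import *
import numpy as np, cv2
from scipy.spatial.transform import Rotation as R
def K(m):
    f=200/np.tan(np.radians(m['fovy'])/2); return np.array([[f,0,m['cx']],[0,f,m['cy']],[0,0,1]])
def cam_pose(n,s=None):
    m=camera_model(n)
    if n!='wrist': T=np.eye(4);T[:3,:3]=R.from_rotvec(m['attitude']).as_matrix();T[:3,3]=m['position'];return m,T
    s=s or observe();T=np.eye(4);T[:3,:3]=R.from_rotvec(s['tcp_rot']).as_matrix();T[:3,3]=s['position']
    return m,T@m['tool_from_camera']
def world(n,d,mask,s=None):
    m,T=cam_pose(n,s); v,u=np.nonzero(mask&(d>0)); z=d[v,u]
    p=cv2.undistortPoints(np.c_[u,v].astype(float)[:,None],K(m),m['distortion'])[:,0]
    return np.c_[p[:,0]*z,-p[:,1]*z,-z]@T[:3,:3].T+T[:3,3]
def rect(P):
    (c,wh,a)=cv2.minAreaRect(P[:,:2].astype(np.float32)); return np.round(c,4),np.round(wh,4),round(a,1)
def show(n,things,s=None,d=None,zmin=0.011):
    for t in things:
        for r in regions_of(n,t)[:3]:
            P=world(n,d,r['region'],s)
            if len(P)<20: continue
            Q=P[P[:,2]>zmin]
            if len(Q)<10: Q=P
            print(n,t,round(r['score'],2),np.round(r['location']),'n',len(P),'med',np.round(np.median(P,0),3),'zmax',round(np.percentile(P[:,2],98),3),'rect',*rect(Q))
E
python3 - <<'E'
from h import *
for n in('scene','side'):
    p,d=grab_frame(n); show(n,['cap','offcut_a','offcut_b','bin','pack_a'],d=d)
E
```

```text
scene cap 0.7 [286. 163.] n 323 med [ 0.515 -0.199  0.045] zmax 0.049 rect [ 0.5035 -0.2016] [0.0558 0.04  ] 13.2
scene offcut_a 0.76 [384. 289.] n 508 med [0.817 0.118 0.023] zmax 0.04 rect [0.8079 0.1175] [0.0503 0.0435] 17.0
scene offcut_a 0.74 [348. 192.] n 159 med [ 0.568 -0.012  0.023] zmax 0.035 rect [ 0.5619 -0.0143] [0.0358 0.0288] 34.5
scene offcut_a 0.71 [404. 173.] n 189 med [0.445 0.128 0.022] zmax 0.036 rect [0.4438 0.1293] [0.0445 0.0274] 26.7
scene offcut_b 0.76 [384. 289.] n 508 med [0.817 0.118 0.023] zmax 0.04 rect [0.8079 0.1175] [0.0503 0.0435] 17.0
scene offcut_b 0.74 [348. 192.] n 159 med [ 0.568 -0.012  0.023] zmax 0.035 rect [ 0.5619 -0.0143] [0.0358 0.0288] 34.5
scene offcut_b 0.71 [404. 173.] n 189 med [0.445 0.128 0.022] zmax 0.036 rect [0.4438 0.1293] [0.0445 0.0274] 26.7
scene bin 0.96 [480. 193.] n 3751 med [0.464 0.33  0.019] zmax 0.057 rect [0.4737 0.3231] [0.1546 0.1552] 12.6
scene pack_a 0.66 [410. 242.] n 399 med [0.7   0.157 0.062] zmax 0.077 rect [0.6936 0.1608] [0.0354 0.0407] 43.2
scene pack_a 0.63 [266. 210.] n 375 med [ 0.69 -0.19  0.06] zmax
[... 718 characters left out ...]
0.0427 0.0274] 29.3
side offcut_b 0.75 [342. 226.] n 185 med [ 0.564 -0.005  0.02 ] zmax 0.032 rect [ 0.5634 -0.011 ] [0.0339 0.0324] 29.2
side offcut_b 0.61 [237. 248.] n 228 med [0.796 0.123 0.021] zmax 0.121 rect [0.7834 0.1576] [0.0259 0.1336] 20.1
side bin 0.96 [365. 356.] n 7325 med [0.472 0.322 0.005] zmax 0.055 rect [0.4754 0.3248] [0.151  0.1522] 12.4
side bin 0.53 [223. 268.] n 1908 med [0.774 0.246 0.116] zmax 0.171 rect [0.7861 0.1796] [0.0544 0.155 ] 4.6
side pack_a 0.74 [275. 266.] n 513 med [0.691 0.172 0.053] zmax 0.076 rect [0.6938 0.1623] [0.0385 0.0425] 38.8
side pack_a 0.63 [310. 176.] n 310 med [ 0.685 -0.186  0.049] zmax 0.075 rect [ 0.6904 -0.1929] [0.0405 0.0374] 86.0
```

```bash
cat >> h.py <<'E'
def to(pos,yaw,pitch=0,s=None):
    "turn & shift to reach: tool x along world yaw (deg) with tool down, then pitched about tool y (deg)"
    s=s or observe();A=R.from_rotvec(s['tcp_rot'])
    y=np.radians(yaw);c,sn=np.cos(y),np.sin(y)
    B=R.from_matrix(np.array([[c,sn,0],[sn,-c,0],[0,0,-1]]))*R.from_rotvec([0,np.radians(pitch),0])
    print('turn',np.round((A.inv()*B).as_rotvec(),3),'shift',np.round(A.inv().apply(np.array(pos)-s['position']),4),'q6',round(s['q'][5],2),'t',round(s['clock'],2))
E
python3 - <<'E'
from h import *
to([.48,.05,.25],29)
p,d=grab_frame('scene');a=cv2.resize(p[140:190,260:320],None,fx=6,fy=6,interpolation=2)
p,d=grab_frame('side');b=cv2.resize(p[160:210,340:400],None,fx=6,fy=6,interpolation=2)
cv2.imwrite('pics/capcrop.png',np.hstack([a,b]))
E
```

```text
turn [ 0.     0.    -0.133] shift [ 0.4653 -0.3968 -0.0187] q6 1.44 t 0.7
```

View pics/capcrop.png

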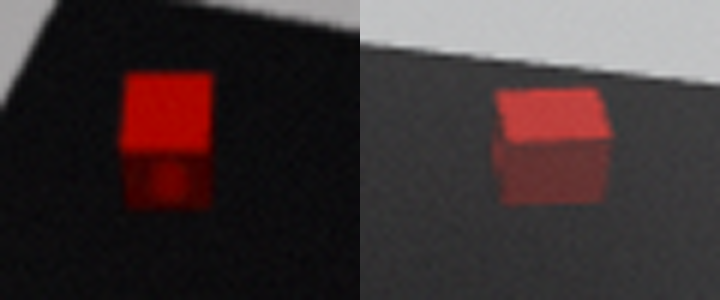

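Left crop (scene): the end facing the scene camera (+x) has a round spot, at about (168,180), so the bore is probably there. The right crop shows a plain side. I'll verify later with the wrist camera.

Emit:
{"fn": "play_rows", "kwargs": {
  "steps": [
    [0, 0, -0.133, 0.465, -0.397, -0.019, 0],
    [0, 0, -0.133, 0.465, -0.397, -0.019, 0],
    [0, 0, -0.133, 0.465, -0.397, -0.019, 0],
    [0, 0, -0.133, 0.465, -0.397, -0.019, 0],
    [0, 0, -0.133, 0.465, -0.397, -0.019, 0],
    [0, 0, -0.133, 0.465, -0.397, -0.019, 0],
    [0, 0, -0.133, 0.465, -0.397, -0.019, 0],
    [0, 0, -0.133, 0.465, -0.397, -0.019, 0],
    [0, 0, -0.133, 0.465, -0.397, -0.019, 0],
    [0, 0, -0.133, 0.465, -0.397, -0.019, 0],
    [0, 0, -0.133, 0.465, -0.397, -0.019, 0],
    [0, 0, -0.133, 0.465, -0.397, -0.019, 0]
  ]
}}

```text
clock: 1.8
position: [0.4276, -0.0463, 0.2473]
tcp_rot: [3.041, 0.786, 0.002]
force: [1.2, -0.1, 0.8]
gripper_width: 1.006
gripper_force: 0.0
```

```bash
python3 - <<'E'
from h import *
to([.48,.05,.25],29)
E
```

```text
turn [ 0.001 -0.001 -0.   ] shift [ 0.0925 -0.0588 -0.0027] q6 2.37 t 1.8
```

Emit:
{"fn": "play_rows", "kwargs": {
  "steps": [
    [0, 0, 0, 0.092, -0.059, -0.003, 0],
    [0, 0, 0, 0.092, -0.059, -0.003, 0],
    [0, 0, 0, 0.092, -0.059, -0.003, 0],
    [0, 0, 0, 0.092, -0.059, -0.003, 0],
    [0, 0, 0, 0.092, -0.059, -0.003, 0]
  ]
}}

```text
clock: 2.22
position: [0.479, 0.049, 0.2496]
tcp_rot: [3.04, 0.791, -0.001]
force: [-0.8, -0.8, -0.2]
gripper_width: 1.0
gripper_force: 0.0
```

```bash
python3 - <<'E'
from h import *
s=observe();p,d=grab_frame('wrist');print(s['position'],s['q'])
cv2.imwrite('pics/w1.png',p)
show('wrist',['cap','offcut_a','bin'],s,d)
m,T=cam_pose('wrist',s)
P=world('wrist',d,np.ones_like(d,bool),s)
for n,c,lo in(('a',(.444,.13),.028),('b',(.563,-.012),.027),('cap',(.504,-.2),.03)):
    Q=P[(np.hypot(*(P[:,:2]-c).T)<.04)]
    for l,h in((.011,.06),(.011,lo),(lo,.06)):
        q=Q[(Q[:,2]>l)&(Q[:,2]<h)]
        if len(q)>9:print(n,l,h,len(q),np.round(q.mean(0),4),rect(q),np.round(np.percentile(q[:,2],[5,50,95]),4))
E
```

```text
[0.47898085 0.04898259 0.24959481] [-3.71510265e-02 -5.87144233e-02  2.94160066e-02  1.65971467e+00
 -5.09597948e-04  2.59544325e+00]
wrist cap 0.94 [502. 245.] n 2153 med [ 0.503 -0.192  0.045] zmax 0.047 rect [ 0.5012 -0.2031] [0.0512 0.0424] 14.5
wrist offcut_a 0.72 [242. 162.] n 975 med [0.443 0.127 0.022] zmax 0.035 rect [0.442  0.1279] [0.0407 0.0264] 29.9
wrist bin 0.74 [92. 59.] n 20261 med [0.456 0.328 0.005] zmax 0.055 rect [0.47   0.3213] [0.1444 0.1525] 12.8
a 0.011 0.06 955 [0.4425 0.127  0.0262] (array([0.4419, 0.1282]), array([0.0404, 0.0269]), 28.7) [0.018  0.0227 0.0345]
a 0.011 0.028 554 [0.4494 0.1302 0.0211] (array([0.4424, 0.1285]), array([0.0391, 0.0269]), 28.6) [0.0155 0.0215 0.0235]
a 0.028 0.06 401 [0.433  0.1225 0.0333] (array([0.4323, 0.1227]), array([0.0182, 0.0265]), 28.0) [0.03   0.0335 0.0349]
b 0.011 0.06 914 [ 0.5602 -0.0129  0.0249] (array([ 0.5601, -0.0145]), array([0.0346, 0.0309]), 31.2) [0.0177 0.0211 0.0324]
b 0.011 0.027 492 [ 0.5603 -0.0119  0.0193] (array([ 0.5601, -0.0145]), array([0.0346, 0.0309]), 31.2) [0.015  0.0194 0.0215]
b 0.027 0.06 422 [ 0.5601 -0.014   0.0314] (array([ 0.56  , -0.0144]), array([0.0162, 0.0303]), 31.0) [0.0301 0.0315 0.0327]
cap 0.011 0.06 2105 [ 0.5024 -0.1966  0.038 ] (array([ 0.5013, -0.2035]), array([0.0512, 0.0433]), 14.5) [0.0149 0.0448 0.0466]
cap 0.011 0.03 505 [ 0.5039 -0.1881  0.0201] (array([ 0.5071, -0.1891]), array([0.0322, 0.064 ]), 67.3) [0.012  0.0196 0.029 ]
cap 0.03 0.06 1600 [ 0.5019 -0.1992  0.0437] (array([ 0.5017, -0.2034]), array([0.0511, 0.0424]), 16.0) [0.0333 0.0453 0.0467]
```

View pics/w1.png

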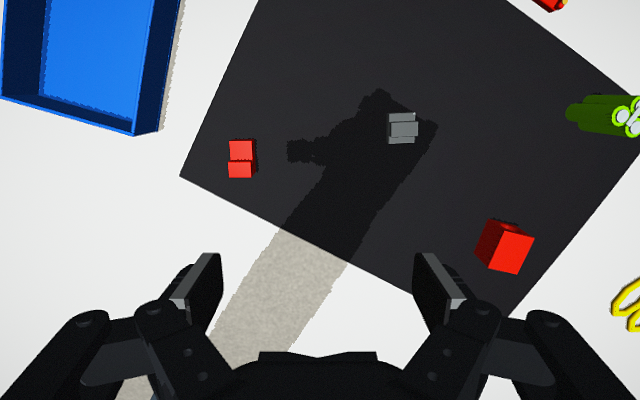

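The wrist picture shows the L offcut at (242,158), the small grey offcut at (403,127), the cap at (505,246), with a dark patch at its far end near (508,225), and the bin at upper left. Sizes from depth match: L offcut 40x27 mm with its tall end towards the robot, grey offcut 34x31 mm with a 16 mm ridge. Next I grip offcut_a.

Emit:
{"fn": "play_rows", "kwargs": {
  "steps": [
    [0, 0, 0, 0.002, -0.03, 0.03, 0],
    [0, 0, 0, 0.002, -0.065, 0.065, 0],
    [0, 0, 0, 0.002, -0.087, 0.1, 0],
    [0, 0, 0, 0.002, -0.087, 0.14, 0],
    [0, 0, 0, 0.002, -0.087, 0.18, 0],
    [0, 0, 0, 0.002, -0.087, 0.21, 0],
    [0, 0, 0, 0.002, -0.087, 0.225, 0],
    [0, 0, 0, 0.002, -0.087, 0.235, 0],
    [0, 0, 0, 0.002, -0.087, 0.241, 0],
    [0, 0, 0, 0.002, -0.087, 0.241, 0],
    [0, 0, 0, 0.002, -0.087, 0.241, 0.4],
    [0, 0, 0, 0.002, -0.087, 0.241, 1]
  ]
}}

```text
clock: 3.42
position: [0.4404, 0.1249, 0.0109]
tcp_rot: [3.041, 0.785, 0.006]
force: [-0.1, -0.2, 0.7]
gripper_width: 0.749
gripper_force: 0.0
```

Emit:
{"fn": "play_rows", "kwargs": {
  "steps": [
    [0, 0, 0, 0, 0, 0, 1],
    [0, 0, 0, 0, 0, 0, 1],
    [0, 0, 0, 0, 0, 0, 1],
    [0, 0, 0, 0, 0, 0, 1],
    [0, 0, 0, 0, 0, 0, 1],
    [0, 0, 0, 0, 0, 0, 1]
  ]
}}

```text
clock: 3.92
position: [0.4396, 0.1252, 0.01]
tcp_rot: [3.041, 0.786, 0.004]
force: [-0.1, -0.3, 5.4]
gripper_width: 0.292
gripper_force: 59.5
```

Emit:
{"fn": "play_rows", "kwargs": {
  "steps": [
    [0, 0, 0, 0, 0, -0.035, 1],
    [0, 0, -0.12, 0, 0, -0.075, 1],
    [0, 0, -0.24, 0.015, -0.02, -0.105, 1],
    [0, 0, -0.36, 0.035, -0.045, -0.11, 1],
    [0, 0, -0.48, 0.055, -0.073, -0.11, 1],
    [0, 0, -0.6, 0.075, -0.1, -0.11, 1],
    [0, 0, -0.72, 0.095, -0.128, -0.11, 1],
    [0, 0, -0.84, 0.115, -0.155, -0.11, 1],
    [0, 0, -0.96, 0.135, -0.183, -0.11, 1],
    [0, 0, -1.08, 0.135, -0.183, -0.11, 1],
    [0, 0, -1.2, 0.135, -0.183, -0.11, 1],
    [0, 0, -1.28, 0.135, -0.183, -0.11, 1]
  ]
}}

```text
clock: 4.92
position: [0.4669, 0.351, 0.1172]
tcp_rot: [-1.961, -2.453, 0.004]
force: [0.6, -0.6, -0.9]
gripper_width: 0.294
gripper_force: 59.0
```

Emit:
{"fn": "play_rows", "kwargs": {
  "steps": [
    [0, 0, 0, 0, 0, 0.02, 1],
    [0, 0, 0, 0, 0, 0.05, 1],
    [0, 0, 0, 0, 0, 0.075, 1],
    [0, 0, 0, 0, 0, 0.087, 1],
    [0, 0, 0, 0, 0, 0.09, 1],
    [0, 0, 0, 0, 0, 0.09, 1],
    [0, 0, 0, 0, 0, 0.09, 0.5],
    [0, 0, 0, 0, 0, 0.09, 0.4],
    [0, 0, 0, 0, 0, 0.09, 0.4],
    [0, 0, 0, 0, 0, 0.09, 0.4]
  ]
}}

```text
clock: 5.75
position: [0.4691, 0.3511, 0.0307]
tcp_rot: [1.97, 2.446, 0.005]
force: [-0.5, 0.5, -0.9]
gripper_width: 0.597
gripper_force: 0.0
```

```bash
python3 - <<'E'
from h import *
to([.4685,.351,.16],102.5)
to([.56,-.0145,.16],31)
s=observe();print(s['gripper_width'],s['gripper_force'],s['q'])
p,d=grab_frame('side');show('side',['offcut_a'],d=d)
E
```

```text
turn [ 0.003 -0.001 -0.003] shift [ 1.000e-04 -2.000e-04 -1.293e-01] q6 1.88 t 5.75
turn [ 0.002 -0.003  1.245] shift [-0.3765  0.0112 -0.1297] q6 1.88 t 5.75
0.5969214586460331 0.0 [ 5.28118965e-01  2.50710181e-01 -7.65776445e-02  1.24027681e+00
  1.72858169e-05  1.88396695e+00]
side offcut_a 0.7 [238. 252.] n 198 med [0.795 0.123 0.02 ] zmax 0.038 rect [0.7966 0.1175] [0.0239 0.0416] 20.8
side offcut_a 0.65 [363. 370.] n 388 med [0.469 0.357 0.021] zmax 0.033 rect [0.4681 0.3568] [0.026  0.0415] 12.5
```

Emit:
{"fn": "play_rows", "kwargs": {
  "steps": [
    [0, 0, 0, 0, 0, -0.04, 0.4],
    [0, 0, 0, 0, 0, -0.08, 0.3],
    [0, 0, 0.12, -0.035, 0.001, -0.1, 0],
    [0, 0, 0.24, -0.075, 0.002, -0.1, 0],
    [0, 0, 0.36, -0.115, 0.004, -0.1, 0],
    [0, 0, 0.48, -0.155, 0.005, -0.1, 0],
    [0, 0, 0.6, -0.195, 0.006, -0.1, 0],
    [0, 0, 0.72, -0.235, 0.007, -0.1, 0],
    [0, 0, 0.84, -0.275, 0.008, -0.1, 0],
    [0, 0, 0.96, -0.315, 0.01, -0.1, 0],
    [0, 0, 1.08, -0.35, 0.011, -0.1, 0],
    [0, 0, 1.2, -0.376, 0.011, -0.1, 0]
  ]
}}

```text
clock: 6.85
position: [0.5596, -0.0178, 0.1293]
tcp_rot: [3.01, 0.894, 0.002]
force: [-0.8, 0.8, -0.5]
gripper_width: 0.999
gripper_force: 0.0
```

```bash
python3 - <<'E'
from h import *
to([.56,-.0145,.0085],31)
s=observe();p,d=grab_frame('wrist')
P=world('wrist',d,np.ones_like(d,bool),s)
Q=P[(np.hypot(*(P[:,:2]-(.56,-.0145)).T)<.03)&(P[:,2]>.011)&(P[:,2]<.05)];print(len(Q),rect(Q),rect(Q[Q[:,2]>.027]))
E
```

```text
turn [ 0.002 -0.001  0.036] shift [ 0.0021 -0.0027  0.1208] q6 2.41 t 6.85
1635 (array([ 0.5602, -0.0152]), array([0.0343, 0.0299]), 31.9) (array([ 0.5605, -0.0151]), array([0.0163, 0.0299]), 31.9)
```

Emit:
{"fn": "play_rows", "kwargs": {
  "steps": [
    [0, 0, 0.04, 0, 0, 0.03, 0],
    [0, 0, 0.04, 0, 0, 0.065, 0],
    [0, 0, 0.04, 0, 0, 0.095, 0],
    [0, 0, 0.04, 0, 0, 0.112, 0],
    [0, 0, 0.04, 0, 0, 0.12, 0.2],
    [0, 0, 0.04, 0, 0, 0.121, 0.3],
    [0, 0, 0.04, 0, 0, 0.121, 0.5],
    [0, 0, 0.04, 0, 0, 0.121, 1],
    [0, 0, 0.04, 0, 0, 0.121, 1],
    [0, 0, 0.04, 0, 0, 0.121, 1],
    [0, 0, 0.04, 0, 0, 0.121, 1],
    [0, 0, 0.04, 0, 0, 0.121, 1]
  ]
}}

```text
clock: 7.9
position: [0.5611, -0.0148, 0.0105]
tcp_rot: [3.023, 0.846, 0.007]
force: [-0.1, -1.3, 6.3]
gripper_width: 0.338
gripper_force: 59.9
```

```bash
python3 - <<'E'
from h import *
s=observe();print(s['position'],s['gripper_width'],s['gripper_force'])
to([.481,.297,.11],102.5)
E
```

```text
[ 0.56113683 -0.0147816   0.01046543] 0.338077271077091 59.9352765083313
turn [ 0.005 -0.002 -1.243] shift [ 0.0938 -0.3078 -0.1001] q6 2.45 t 7.9
```

Emit:
{"fn": "play_rows", "kwargs": {
  "steps": [
    [0, 0, 0, 0, 0, -0.04, 1],
    [0, 0, -0.12, 0, 0, -0.08, 1],
    [0, 0, -0.24, 0.011, -0.036, -0.11, 1],
    [0, 0, -0.36, 0.023, -0.075, -0.11, 1],
    [0, 0, -0.48, 0.035, -0.114, -0.11, 1],
    [0, 0, -0.6, 0.046, -0.153, -0.11, 1],
    [0, 0, -0.72, 0.058, -0.192, -0.11, 1],
    [0, 0, -0.84, 0.07, -0.23, -0.11, 1],
    [0, 0, -0.96, 0.082, -0.269, -0.11, 1],
    [0, 0, -1.08, 0.094, -0.308, -0.11, 1],
    [0, 0, -1.2, 0.094, -0.308, -0.11, 1],
    [0, 0, -1.24, 0.094, -0.308, -0.11, 1]
  ]
}}

```text
clock: 8.9
position: [0.478, 0.3002, 0.1178]
tcp_rot: [-1.958, -2.457, 0.0]
force: [-0.6, -0.6, -0.7]
gripper_width: 0.34
gripper_force: 59.4
```

Emit:
{"fn": "play_rows", "kwargs": {
  "steps": [
    [0, 0, 0, 0, 0, 0.02, 1],
    [0, 0, 0, 0, 0, 0.05, 1],
    [0, 0, 0, 0, 0, 0.075, 1],
    [0, 0, 0, 0, 0, 0.087, 1],
    [0, 0, 0, 0, 0, 0.09, 1],
    [0, 0, 0, 0, 0, 0.09, 1],
    [0, 0, 0, 0, 0, 0.09, 0.5],
    [0, 0, 0, 0, 0, 0.09, 0.4],
    [0, 0, 0, 0, 0, 0.09, 0.4],
    [0, 0, 0, 0, 0, 0.09, 0.4]
  ]
}}

```text
clock: 9.73
position: [0.4806, 0.2981, 0.0296]
tcp_rot: [1.97, 2.446, 0.004]
force: [0.0, -0.3, 0.1]
gripper_width: 0.6
gripper_force: 0.0
```

```bash
python3 - <<'E'
from h import *
s=observe();print(s['position'],s['gripper_width'],s['gripper_force'],s['q'])
to([.56,-.16,.14],14.5)
E
```

```text
[0.48059978 0.29805172 0.0295943 ] 0.6002865718436456 0.0 [ 4.36534067e-01  2.00645726e-01 -1.37862435e-01  1.22914885e+00
  9.69940289e-06  1.79242568e+00]
turn [ 0.002 -0.003  1.533] shift [-0.4644 -0.0198 -0.1108] q6 1.79 t 9.73
```

Emit:
{"fn": "play_rows", "kwargs": {
  "steps": [
    [0, 0, 0, 0, 0, -0.04, 0.4],
    [0, 0, 0, 0, 0, -0.08, 0.3],
    [0, 0, 0.12, -0.035, 0, -0.1, 0],
    [0, 0, 0.24, -0.075, 0, -0.1, 0],
    [0, 0, 0.36, -0.115, 0, -0.1, 0],
    [0, 0, 0.48, -0.155, 0, -0.1, 0],
    [0, 0, 0.6, -0.195, 0, -0.1, 0],
    [0, 0, 0.72, -0.235, 0, -0.1, 0],
    [0, 0, 0.84, -0.275, 0, -0.1, 0],
    [0, 0, 0.96, -0.315, 0, -0.1, 0],
    [0, 0, 1.08, -0.355, -0.001, -0.1, 0],
    [0, 0, 1.2, -0.395, -0.001, -0.1, 0]
  ]
}}

```text
clock: 10.73
position: [0.5631, -0.0908, 0.1289]
tcp_rot: [3.01, 0.898, 0.002]
force: [-0.2, -0.2, -0.1]
gripper_width: 1.004
gripper_force: 0.0
```

Emit:
{"fn": "play_rows", "kwargs": {
  "steps": [
    [0, 0, 0.11, -0.012, 0.038, 0, 0],
    [0, 0, 0.22, -0.025, 0.08, 0.01, 0],
    [0, 0, 0.33, -0.03, 0.088, 0.02, 0],
    [0, 0, 0.33, -0.03, 0.088, 0.02, 0],
    [0, 0, 0.33, -0.03, 0.088, 0.02, 0]
  ]
}}

```text
clock: 11.15
position: [0.5857, -0.1791, 0.1073]
tcp_rot: [-3.115, -0.4, 0.002]
force: [0.4, 1.1, 0.1]
gripper_width: 0.998
gripper_force: 0.0
```

```bash
python3 - <<'E'
from h import *
s=observe();p,d=grab_frame('wrist');cv2.imwrite('pics/w2.png',p);print(s['position'])
show('wrist',['cap'],s,d)
for t in tip_of('wrist','cap_mouth')[:2]+tip_of('wrist','cap')[:2]: print(t)
to([.501,-.203,.0],14.5)
P=world('wrist',d,np.ones_like(d,bool),s)
Q=P[(np.hypot(*(P[:,:2]-(.501,-.203)).T)<.042)&(P[:,2]>.04)&(P[:,2]<.055)];print(len(Q),rect(Q),np.median(Q[:,2]))
p,d=grab_frame('side');show('side',['offcut_a'],d=d)
E
```

```text
[ 0.58567368 -0.17911862  0.10728792]
wrist cap 0.88 [319. 307.] n 4404 med [ 0.513 -0.202  0.045] zmax 0.047 rect [ 0.502  -0.2036] [0.0524 0.0404] 15.2
{'location': [317.7, 276.0], 'score': 0.62}
{'location': [319.0, 292.0], 'score': 0.58}
{'location': [621.8, 294.8], 'score': 0.36}
turn [ 0.001 -0.001  0.005] shift [-0.0896  0.0029  0.1089] q6 2.48 t 11.35
3230 (array([ 0.5019, -0.2037]), array([0.0524, 0.0404]), 14.8) 0.04555845497094896
side offcut_a 0.66 [363. 370.] n 364 med [0.469 0.356 0.021] zmax 0.033 rect [0.4685 0.3569] [0.026  0.0425] 10.1
side offcut_a 0.57 [361. 340.] n 293 med [0.481 0.306 0.023] zmax 0.032 rect [0.4807 0.3037] [0.0319 0.0264] 12.7
side offcut_a 0.54 [238. 251.] n 236 med [0.796 0.121 0.02 ] zmax 0.038 rect [0.7992 0.1162] [0.0261 0.0458] 17.5
```

View pics/w2.png

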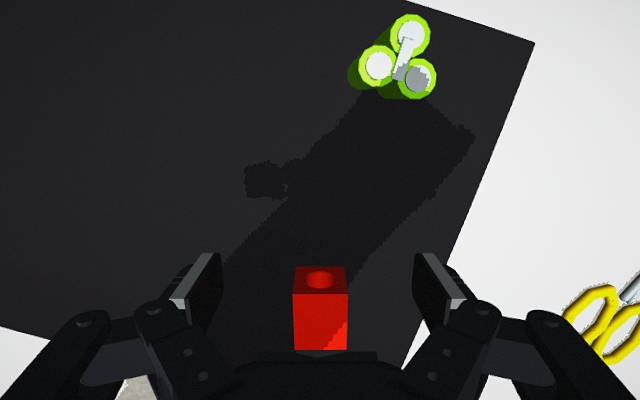

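The picture shows the bore on the cap's far end at (319,279), so it opens towards world yaw 15°, away from the robot. Both offcuts are in the bin. Next I grip the cap.

Emit:
{"fn": "play_rows", "kwargs": {
  "steps": [
    [0, 0, 0, -0.03, 0.001, 0, 0],
    [0, 0, 0, -0.065, 0.002, 0, 0],
    [0, 0, 0, -0.087, 0.002, 0, 0],
    [0, 0, 0, -0.087, 0.002, 0.01, 0],
    [0, 0, 0, -0.087, 0.002, 0.04, 0],
    [0, 0, 0, -0.087, 0.002, 0.07, 0],
    [0, 0, 0, -0.087, 0.002, 0.088, 0],
    [0, 0, 0, -0.087, 0.002, 0.097, 0],
    [0, 0, 0, -0.087, 0.002, 0.097, 0],
    [0, 0, 0, -0.087, 0.002, 0.097, 0.3],
    [0, 0, 0, -0.087, 0.002, 0.097, 0.5],
    [0, 0, 0, -0.087, 0.002, 0.097, 1]
  ]
}}

```text
clock: 12.45
position: [0.5044, -0.2032, 0.013]
tcp_rot: [3.114, 0.401, 0.005]
force: [0.1, -0.6, -0.1]
gripper_width: 0.598
gripper_force: 0.0
```

Emit:
{"fn": "play_rows", "kwargs": {
  "steps": [
    [0, 0, 0, 0, 0, 0, 1],
    [0, 0, 0, 0, 0, 0, 1],
    [0, 0, 0, 0, 0, 0, 1],
    [0, 0, 0, 0, 0, 0, 1],
    [0, 0, 0, 0, 0, -0.02, 1],
    [0, 0, 0, 0, 0, -0.06, 1],
    [0, 0, 0, 0, 0, -0.1, 1],
    [0, 0, 0, 0, 0, -0.14, 1],
    [0, 0, 0, 0, 0, -0.18, 1],
    [0, 0, 0, 0, 0, -0.22, 1],
    [0, 0, 0, 0, 0, -0.24, 1],
    [0, 0, 0, 0, 0, -0.24, 1]
  ]
}}

```text
clock: 13.45
position: [0.5049, -0.2038, 0.2577]
tcp_rot: [3.109, 0.4, 0.014]
force: [0.7, -0.1, -0.2]
gripper_width: 0.459
gripper_force: 61.5
```

```bash
python3 - <<'E'
from h import *
s=observe();print(s['position'],s['gripper_width'],s['gripper_force'],s['q'])
to([.502,-.2035,.27],15,-90)
to([.502,-.2035,.27],15,90)
to([.502,-.2035,.27],15,0)
print(R.from_rotvec(s['tcp_rot']).as_matrix().round(2))
E
```

```text
[ 0.50490168 -0.20380238  0.25771011] 0.45928291979701125 61.538132079003844 [-5.06822292e-01  9.50315840e-02  2.01528874e-01  1.66595948e+00
 -8.42698185e-06  2.37907681e+00]
turn [ 1.000e-03 -1.579e+00 -1.100e-02] shift [-0.0026 -0.0009 -0.0123] q6 2.38 t 13.45
turn [1.100e-02 1.563e+00 1.000e-03] shift [-0.0026 -0.0009 -0.0123] q6 2.38 t 13.45
turn [ 0.008 -0.008 -0.006] shift [-0.0026 -0.0009 -0.0123] q6 2.38 t 13.45
[[ 0.97  0.25  0.01]
 [ 0.25 -0.97 -0.01]
 [ 0.01  0.01 -1.  ]]
```

Emit:
{"fn": "play_rows", "kwargs": {
  "steps": [
    [0, 0, 0.11, 0, 0, 0, 1],
    [0, 0, 0.22, 0, 0, 0, 1],
    [0, 0, 0.33, 0, 0, 0, 1],
    [0, 0, 0.44, 0, 0, 0, 1],
    [0, 0, 0.55, 0, 0, 0, 1],
    [0, 0, 0.66, 0, 0, 0, 1],
    [0, 0, 0.66, 0, 0, 0, 1],
    [0, 0, 0.66, 0, 0, 0, 1]
  ]
}}

```text
clock: 14.12
position: [0.502, -0.2022, 0.2492]
tcp_rot: [-3.078, 0.626, 0.004]
force: [0.1, 0.3, -0.8]
gripper_width: 0.462
gripper_force: 61.4
```

```bash
python3 - <<'E'
from h import *
s=observe();print(s['position'],s['gripper_width'],s['gripper_force'],s['q'].round(3))
print(R.from_rotvec(s['tcp_rot']).as_matrix().round(3))
E
```

```text
[ 0.50201844 -0.202178    0.24923578] 0.4618202568507963 61.41994035016978 [-0.507  0.099  0.189  1.663 -0.     3.036]
[[ 0.92  -0.391 -0.002]
 [-0.391 -0.92   0.001]
 [-0.003 -0.    -1.   ]]
```

Emit:
{"fn": "play_rows", "kwargs": {
  "steps": [
    [-0.012, 0.119, 0, 0.01, 0.001, -0.008, 1],
    [-0.025, 0.239, 0, 0.02, 0.002, -0.017, 1],
    [-0.038, 0.358, 0, 0.03, 0.003, -0.025, 1],
    [-0.05, 0.477, 0, 0.04, 0.004, -0.033, 1],
    [-0.063, 0.597, 0, 0.05, 0.005, -0.042, 1],
    [-0.075, 0.716, 0, 0.06, 0.006, -0.05, 1],
    [-0.088, 0.835, 0, 0.07, 0.007, -0.058, 1],
    [-0.1, 0.955, 0, 0.08, 0.008, -0.067, 1],
    [-0.113, 1.074, 0, 0.09, 0.009, -0.075, 1],
    [-0.126, 1.193, 0, 0.1, 0.01, -0.083, 1],
    [-0.138, 1.313, 0, 0.11, 0.011, -0.092, 1],
    [-0.15, 1.432, 0, 0.12, 0.012, -0.1, 1]
  ]
}}

```text
clock: 15.12
position: [0.6062, -0.2594, 0.3477]
tcp_rot: [2.083, -0.424, 1.736]
force: [0.5, -1.8, -1.2]
gripper_width: 0.461
gripper_force: 61.6
```

```bash
python3 - <<'E'
from h import *
s=observe();print(s['position'],s['gripper_width'],s['gripper_force'],s['q'].round(3))
print(R.from_rotvec(s['tcp_rot']).as_matrix().round(3))
E
```

```text
[ 0.60620196 -0.25942302  0.3477356 ] 0.4606669982378103 61.5601725972374 [-0.504 -0.746 -0.983 -0.083 -0.005  3.035]
[[ 0.185 -0.47   0.863]
 [ 0.019 -0.876 -0.481]
 [ 0.983  0.106 -0.153]]
```

Emit:
{"fn": "play_rows", "kwargs": {
  "steps": [
    [-0.008, 0.075, 0, 0, 0, 0.02, 1],
    [-0.016, 0.15, 0, 0, 0, 0.04, 1],
    [-0.016, 0.15, 0, 0, 0, 0.04, 1],
    [-0.016, 0.15, 0, 0, 0, 0.04, 1],
    [-0.016, 0.15, 0, 0, 0, 0.04, 1],
    [-0.016, 0.15, 0, 0, 0, 0.04, 1],
    [-0.016, 0.15, 0, 0, 0, 0.04, 1],
    [-0.016, 0.15, 0, 0, 0, 0.04, 1],
    [-0.016, 0.15, 0, 0, 0, 0.04, 1],
    [-0.016, 0.15, 0, 0, 0, 0.04, 1]
  ]
}}

```text
clock: 15.95
position: [0.6417, -0.2793, 0.3445]
tcp_rot: [1.927, -0.395, 1.867]
force: [-0.0, 0.4, -1.3]
gripper_width: 0.46
gripper_force: 61.6
```

```bash
python3 - <<'E'
from h import *
s=observe();print(s['position'],s['gripper_width'],s['gripper_force'],s['q'].round(3),s['joint_vel'].round(4))
print(R.from_rotvec(s['tcp_rot']).as_matrix().round(3))
p,d=grab_frame('side');show('side',['offcut_a','cap'],d=d);p1,d=grab_frame('scene');show('scene',['cap'],d=d)
cv2.imwrite('pics/end.png',np.hstack([p[100:400,180:580],p1[50:350,200:600]]))
E
```

```text
[ 0.64169409 -0.27928823  0.34447911] 0.4602885819864198 61.57145382516319 [-0.504 -0.504 -0.996 -0.488 -0.005  3.037] [-0.0005  0.0081 -0.0052 -0.0016  0.0012  0.0026]
[[ 0.055 -0.484  0.873]
 [ 0.089 -0.869 -0.487]
 [ 0.995  0.104 -0.005]]
side offcut_a 0.72 [239. 251.] n 232 med [0.796 0.124 0.02 ] zmax 0.039 rect [0.783  0.1581] [0.0265 0.1322] 20.3
side offcut_a 0.71 [364. 370.] n 376 med [0.469 0.357 0.021] zmax 0.033 rect [0.4682 0.3575] [0.0257 0.0418] 12.5
side offcut_a 0.69 [360. 344.] n 321 med [0.481 0.306 0.021] zmax 0.032 rect [0.4816 0.2995] [0.032  0.0344] 12.4
side cap 0.61 [335.  61.] n 325 med [ 0.632 -0.262  0.358] zmax 0.369 rect [ 0.6937 -0.7026] [0.0574 1.0165] 7.8
scene cap 0.97 [220.  85.] n 648 med [ 0.642 -0.272  0.36 ] zmax 0.369 rect [ 0.6184 -0.2683] [0.0502 0.0709] 68.5
```

View pics/end.png

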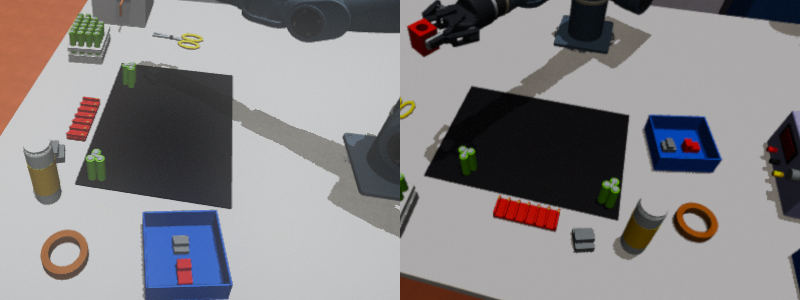

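The picture shows the cap held with the bore visible on its top face at (425,27), both offcuts in the bin at (180,245) and (184,270), and the plate cleared. Tilt is about 0.1 rad.

```bash
python3 -c "
from rig import *
print(finish_job())"
```

```text
the job is handed in; nothing more can be done
None
```

I handed the job in at about 16 s of the 72 s allowed: both offcuts are in the blue bin and the red cap is held still, bore up within about 0.1 rad, its mouth about 0.37 m above the table. The interface gave no pass or fail result.

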